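# Measure the brass shaft in the bench calliper

## Task

Measure the brass shaft: slide the bench calliper's jaw open by its blue tab, stand the shaft upright, thick end down, on the middle of the bed between the jaws, and slide the jaw shut on it until the needle on the dial stands in the green. Never let the needle reach the red, leave the grey shaft and the solder spool where they are, and let go of everything at the end with the shaft held between the jaws.

Things in the scene. Friction and masses are not known exactly. Their poses are not given: they have to be found in the camera images.
- caliper: Fixed grey bench calliper, perhaps turned on the bench. Origin: underside, below the bed; base x = -40 to 40, y = -135 to 155 mm; y runs along the bed from the sliding jaw to the anvil, z up. The steel bed is 60 mm wide, top at z = 20 mm, dark centre line at x = 0. Head: y = 85 to 150 mm, 66 mm wide, round white dial on top. Low end stop at y = -128 mm.
- anvil_face (a point): Middle of the face of the anvil, a flat sprung steel pad on the head that faces the sliding jaw, 40 mm wide (x), 28 mm high; at rest at calliper x = 0, y = 65, z = 40 mm; it moves with the pad.
- dial (a point): Pivot of the black needle at the middle of the white dial, 80 mm in diameter, on top of the head, at y = 125, z = 72 mm. The needle is 37 mm long; pushing in the anvil turns it anticlockwise (seen from above) by 0.142 rad per mm along an arc: grey for anvil travel 0 to 4 mm, green 4 to 8 mm, yellow 8 to 10 mm, red 10 to 12 mm.
- anvil (a joint): Travel in m of the sprung anvil pad, pushed in towards +y of the calliper: 0 at rest, 0.012 at its stop; spring 900 N/m (5.4 N at 0.006). It drives the needle: green from 0.004 to 0.008, red from 0.010.
- jaw (a joint): Opening in m of the sliding jaw: distance from its face to the face of the resting anvil; 0 shut, 0.095 fully open. It opens towards -y of the calliper: the jaw face is at calliper y = 65 mm minus this. The slide is stiff (about 10 N to move it) and stays where it is left, even against the anvil spring in the green.
- tab (a point): Grip point of the upright blue thumb tab on the jaw's carriage, at z = 78 mm, 54 mm behind the jaw face. The tab is 12 mm thick along the calliper's y, 40 mm wide, from z = 37 (top of the 74 x 72 mm saddle) to 95 mm. The jaw plate before it is 50 mm wide, 12 mm thick, its top at z = 57 mm. Take the tab from above with a finger on its front and one on its back (closing along y).
- bed_spot (a point): Point on the bed's top, on its centre line, 43 mm from the resting anvil's face: a good place for the middle of the shaft's foot. Its axes are those of the calliper.
- brass_shaft: Loose turned stepped shaft of brass, 80 mm tall, standing on its thick end: journal 44 mm in diameter up to 38 mm, neck 28 mm in diameter from there to the top. Origin: centre of its underside; z up its axis. 0.25 to 0.45 kg.
- grey_shaft: The same shaft in grey aluminium; a bystander. Origin: centre of its underside.
- solder_spool: Spool of solder with dark blue flanges, 56 mm in diameter, 42 mm tall, lying flat; a bystander. Origin: centre of its underside.
Things that resemble listed ones, but are neither listed nor needed, are in the scene too. Of the things that look like the brass_shaft, the middle-sized one is meant.

How it is judged:
By the outcome, as a careful person would: the job done as asked, in the order asked, and still so for the second after the job is handed in, with the robot touching nothing.
It also fails if it takes over 66 s, if anything falls off the work surface, if the arm or the gripper's body presses on something with over 40 N, if the wrist force passes 120 N, or if a joint passes its speed limit or range.

## Robot

A 6-joint arm with a two-finger parallel gripper is mounted at the origin on a cart in front of the work surface, level with it; the furniture and walls round the work are solid. World frame = base frame: x ahead of the robot, y to its left, z up, the work surface at z = 0. Lengths are in m, angles in rad, forces in N, time in s.
With the tool pointing down it reaches from about 0.25 to 0.85 m from the base axis. Payload 12.5 kg.
Tool frame: the origin (TCP) lies midway between the tips of the shut fingers; the grasp point (between the pads) lies 19 mm behind it; z points along the fingers, y is the line along which they close (so a half turn about z gives the same grasp; the last joint's range is limited). The gripper opens to 93 mm and grips with 3 to 60 N. Pads are 15 mm wide; open, the fingers measure 128 mm over their backs; the gripper's body (75 mm by 188 mm) begins 65 mm behind the grasp point.
Start: joints at [-1.37, 0.351, 1.652, -0, 1.139, -0.085], TCP at [0.155, -0.528, 0.219] pointing down, gripper open.
Joint ranges: [-2.75, 2.75], [-0.79, 2.1], [0.01, 2.65], [-1.57, 4.71], [0.07, 3.14], [-2.87, 2.87]. Speed limits (rad/s): [2.22, 2.22, 2.79, 3.14, 3.14, 3.14].

## Interface

Orientations are given as a unit quaternion [w, x, y, z].
In Python, from plant import ctrl, imaging gives the robot as it stands. The module is installed in compiled form; this text tells all that it offers.
- The arm moves only by the tool arm_command, never from a script. Its argument "motion" is a list of rows, each an object with "linear": the shift along the tool's x, y, z in m, a list of three; "roll": the turn about the tool's z in rad. In form: [{"linear": [x, y, z], "roll": roll}, ...]. A call has 1 to 8 rows; each row is the pose to reach, as a shift and turn from the pose commanded when the call began, along the tool's axes at that moment; what a row does not reach only later rows make up. A row lasts 1/8 s, in which the tool goes at most 62.5 mm and 10.7 degrees, less where a joint would pass 70% of its speed; a pose out of reach is approached as far as the arm can. A call with a gripper value outside its range is refused whole. "grip" is the opening, from 0 (shut) to 1 (fully open), set as the call begins (left out, the last holds). The fingers move at their own pace and stop on an object; "newtons" is the grip in N (left out, the last holds). Time passes only in rows, so rows that repeat a pose let the fingers close. It gives the time, the measured TCP pose, the force, the opening and the grip force at its end, in the units of the state.
- ctrl.read_state(): the state, without advancing time (a new reading comes with each control period).
- imaging.get_image(name): name is "scene" or "top" or "wrist"; returns the picture (480x640x3 uint8, blue, green, red); there is no depth.
- imaging.get_calibration(name): a dict with "intrinsics" (3x3 intrinsics, pixels), "k1" (the pictures are not rectified: a ray, as slopes to the right and down, at radius r is drawn at 1 + k1 r^2 times it, then the intrinsics apply), "R" (3x3) and "t" (3): a world point X has camera coordinates R X + t. Camera axes: x right, y down, z forward; pixel columns grow to the right and rows downward; lengths in m; the calibration is good to about 2 mm. A picture is of the moment at which its call begins: read the wrist's pose just before it. get_calibration takes no time and is no camera call; for the wrist camera it gives the pose at the moment of the call.
- ctrl.hand_in(): hands the job in; it is judged then, once.
The state is a dict: "t": time; "joint_pos": joint angles; "qd": joint speeds; "joint_torque": joint torques, N m; "tcp_pos": TCP position; "eef_rot": TCP orientation; "ft_force": force on the tool from outside, world axes, zero at the start; "wrist_torque": the same for the moment, N m; "opening": opening from 0.0 (shut) to 1.0 (fully open); "gripper_force": force on a finger pad.
Only numpy, scipy, OpenCV 4.12 (cv2) and the standard library are available. Lean on these libraries where they do the work, as an engineer would, in place of code of your own. Each camera call takes 0.05 s, during which the arm holds its last target. There are 200 camera calls.

## Working session

There is one attempt and no reset: what is moved stays moved. The work goes in short steps, Python scripts to look and compute and a tool call to move; the robot and the scene stay as the last step left them, time stands still between calls to the robot, and variables do not carry over. Pictures are saved under pics/ and viewed, at most 10 in all, crops included, and the job is handed in when it is done.

Besides the shell and the picture viewer there is one more tool, called after ">>>" as name([rows], argument=value, ...), one row to a line, values as JSON. arm_command: Moves the arm, as the interface text tells. Its arguments: {"type":"object","properties":{"motion":{"type":"array","items":{"type":"object","properties":{"linear":{"type":"array","items":{"type":"number"}},"roll":{"type":"number"}}}},"grip":{"type":"number"},"newtons":{"type":"number"}},"required":["motion"]}

```bash
mkdir -p pics; cat > h.py <<'E'
import numpy as np, cv2
from plant import ctrl, imaging
def cal(n):
    c=imaging.get_calibration(n); return {k:np.array(v,float) for k,v in c.items()}
def ray(c,uv):
    K=c["intrinsics"]; d=np.array([(uv[0]-K[0,2])/K[0,0],(uv[1]-K[1,2])/K[1,1]]); s=d.copy()
    for _ in range(30): s=d/(1+c["k1"]*(s@s))
    R=c["R"]; return -R.T@c["t"], R.T@np.array([s[0],s[1],1])
def at(c,uv,z):
    o,d=ray(c,uv); return o+d*(z-o[2])/d[2]
def proj(c,X):
    p=c["R"]@np.array(X,float)+c["t"]; s=p[:2]/p[2]; s=s*(1+c["k1"]*(s@s)); K=c["intrinsics"]
    return np.array([K[0,0]*s[0]+K[0,2],K[1,1]*s[1]+K[1,2]])
E
python3 - <<'E'
from h import *
for n in("scene","top"):
    cv2.imwrite(f"pics/{n}1.png",imaging.get_image(n)); c=cal(n); print(n,-c["R"].T@c["t"],c["R"][2])
print(ctrl.read_state())
E
```

```text
scene [0.12330142 0.70954727 0.43467618] [ 0.44860519 -0.78647733 -0.4245077 ]
top [0.42011126 0.02723947 0.93959765] [ 0.09432617  0.01063513 -0.99548454]
{'t': 0.1, 'joint_pos': array([-1.36960846e+00,  3.51164790e-01,  1.65234810e+00,  1.80727511e-05,
        1.13912013e+00, -8.46089563e-02]), 'qd': array([-1.22272677e-03, -2.83404063e-03,  2.57870575e-04, -3.04244608e-05,
       -2.96449015e-04, -8.50650052e-04]), 'joint_torque': array([-5.92603119e-04, -4.98030066e+01, -2.85705024e+01,  6.99828146e-02,
        2.38752243e-02, -3.54523263e-05]), 'tcp_pos': array([ 0.15501915, -0.52737857,  0.21816945]), 'eef_rot': array([-5.19774684e-04,  9.89807789e-01,  1.42408814e-01, -2.21123226e-05]), 'ft_force': array([-0.33790795, -0.90458648,  0.14062257]), 'wrist_torque': array([-0.01015194,  0.04632821, -0.0275582 ]), 'gripper_force': 0.0, 'opening': 0.9995368100064429}
```

View pics/scene1.png

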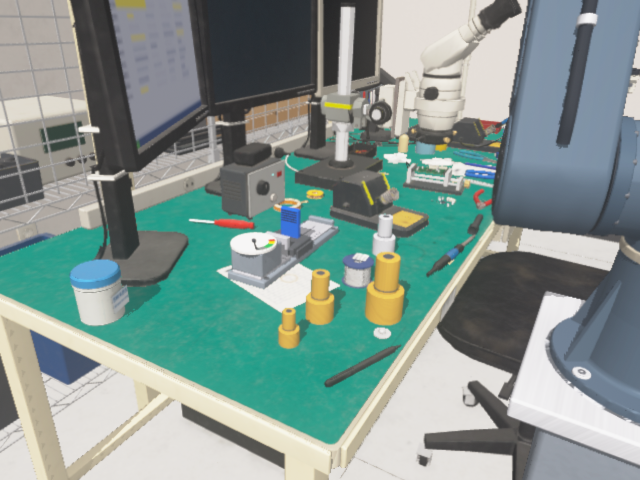

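View pics/top1.png

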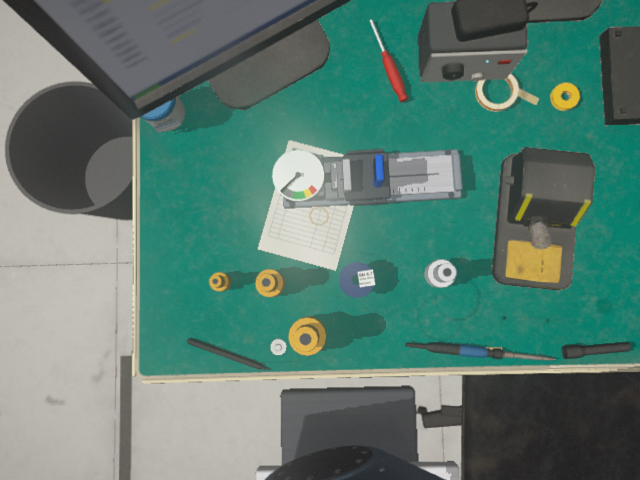

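The scene and top views show three brass shafts in the top view: small (219,281), middle (269,283) and large (307,336). There is also a grey shaft (440,273) and the spool (357,280). The calliper has its dial at (298,175) and its tab at (379,170). I choose the middle shaft (269,283) and check it in a close crop.

```bash
python3 - <<'E'
from h import *
im=cv2.imread("pics/top1.png")
cv2.imwrite("pics/crop1.png",cv2.resize(im[140:310,200:470],None,fx=2.96,fy=2.96,interpolation=cv2.INTER_CUBIC))
c=cal("top")
for n,uv in dict(s=(219,281),m=(269,283),l=(307,336)).items(): print(n,at(c,uv,.08),at(c,uv,.0))
E
```

```text
s [0.44689323 0.19874287 0.08      ] [0.44938574 0.21470415 0.        ]
m [0.44158195 0.12410445 0.08      ] [0.44358016 0.13311937 0.        ]
l [0.36173037 0.06938914 0.08      ] [0.35629704 0.07331187 0.        ]
```

View pics/crop1.png

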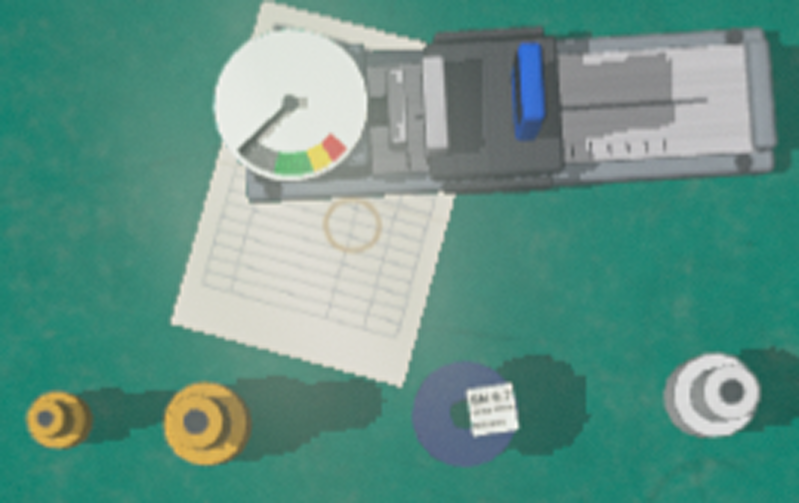

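The crop confirms the middle shaft: neck top at crop (195,421), journal around (206,424), about 28 px wide. The tab top is at crop (532,90), the dial pivot at (291,102), and the bed centre line runs from (562,107) to (706,100).

```bash
python3 - <<'E'
from h import *
c=cal("top"); f=lambda x,y,z: at(c,(200+x/2.96-.3,140+y/2.96-.3),z)
P=dict(necktop=f(195,421,.08),dial=f(291,102,.072),tab=f(532,90,.095),tabN=f(532,43,.095),tabS=f(530,138,.095),l0=f(562,107,.02),l1=f(706,100,.02),jl=f(164,424,.038),jr=f(247,424,.038),jt=f(206,383,.038),jb=f(206,465,.038),
 stopR=f(772,100,.035),cornNE=f(768,30,.015),cornSE=f(775,170,.0), cornSW=f(247,200,.0),anv=f(405,105,.054),jawf=f(424,103,.057),spool=f(465,414,.042),grey=f(733,391,.08))
for k,v in P.items(): print(k,v.round(4))
for k in("l0","l1","tab"):
    d=P["dial"]-P[k]; print(k,np.degrees(np.arctan2(d[1],d[0])),np.hypot(*d[:2]))
d=P["l0"]-P["l1"]; print(np.degrees(np.arctan2(d[1],d[0])))
E
```

```text
necktop [0.4433 0.1292 0.08  ]
dial [0.607 0.077 0.072]
tab [ 0.6042 -0.0459  0.095 ]
tabN [ 0.6282 -0.0468  0.095 ]
tabS [ 0.5797 -0.044   0.095 ]
l0 [ 0.6105 -0.0684  0.02  ]
l1 [ 0.6117 -0.147   0.02  ]
jl [0.4434 0.1506 0.038 ]
jr [0.442  0.1067 0.038 ]
jt [0.4644 0.1279 0.038 ]
jb [0.4211 0.1288 0.038 ]
stopR [ 0.6073 -0.1793  0.035 ]
cornNE [ 0.6506 -0.1836  0.015 ]
cornSE [ 0.5751 -0.187   0.    ]
cornSW [0.5678 0.1072 0.    ]
anv [0.6073 0.0178 0.054 ]
jawf [0.6074 0.0078 0.057 ]
spool [ 0.4437 -0.0086  0.042 ]
grey [ 0.4503 -0.1421  0.08  ]
l0 91.38000954642091 0.14549401298743211
l1 91.19619579551161 0.22408230899850254
tab 88.67822166777049 0.12295522689551376
90.85590103797983
```

>>> arm_command([
  {"linear":[0.05,-0.03,0],"roll":0.03},
  {"linear":[0.1,-0.06,0],"roll":0.07},
  {"linear":[0.15,-0.09,0],"roll":0.1},
  {"linear":[0.2,-0.12,0],"roll":0.13},
  {"linear":[0.25,-0.15,0],"roll":0.16},
  {"linear":[0.3,-0.178,0],"roll":0.19},
  {"linear":[0.35,-0.207,0],"roll":0.22},
  {"linear":[0.4,-0.236,0],"roll":0.263},
], grip=0.6)

```text
t: 1.1
tcp_pos: [0.4734, -0.1868, 0.2186]
eef_rot: [-0.0, 1.0, 0.011, -0.0]
ft_force: [-0.4, -1.8, -0.6]
opening: 0.6
gripper_force: 0.0
```

>>> arm_command([
  {"linear":[0.045,-0.04,0]},
  {"linear":[0.085,-0.08,0]},
  {"linear":[0.12,-0.12,0]},
  {"linear":[0.134,-0.138,0]},
  {"linear":[0.134,-0.138,0]},
  {"linear":[0.134,-0.138,0]},
])

```text
validation failed for argument at $.mo...
```

```bash
python3 - <<'E'
from h import *
c=cal("wrist"); cv2.imwrite("pics/w1.png",imaging.get_image("wrist")); np.save("w1.npy",c,allow_pickle=True)
s=ctrl.read_state(); print(s["tcp_pos"],s["eef_rot"],-c["R"].T@c["t"],c["R"])
E
```

```text
[ 0.47660424 -0.18285308  0.21854412] [-6.84398053e-04  9.99941209e-01  1.07978740e-02  7.18089161e-04] [ 0.54758257 -0.185159    0.38379615] [[ 2.20987355e-02 -9.99755743e-01 -3.18126736e-04]
 [-9.63660855e-01 -2.13856179e-02  2.66271313e-01]
 [-2.66213077e-01 -5.57769302e-03 -9.63898069e-01]]
```

View pics/w1.png

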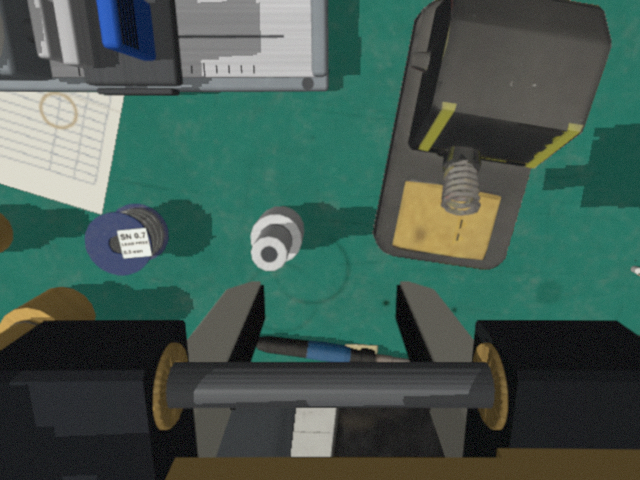

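The wrist view shows the fingers over the bench short of the calliper, because the move was refused for lacking roll. The calliper is at upper left and the grey shaft at (270,250). I'll resend with roll.

>>> arm_command([
  {"linear":[0.045,-0.04,0],"roll":0},
  {"linear":[0.085,-0.08,0],"roll":0},
  {"linear":[0.115,-0.12,0],"roll":0},
  {"linear":[0.129,-0.135,0],"roll":0},
  {"linear":[0.129,-0.135,0],"roll":0},
  {"linear":[0.129,-0.135,0],"roll":0},
])

```text
t: 1.9
tcp_pos: [0.5975, -0.0517, 0.2186]
eef_rot: [0.0, 1.0, 0.011, -0.0]
ft_force: [-0.5, 0.1, 0.3]
opening: 0.6
gripper_force: 0.0
```

```bash
python3 - <<'E'
from h import *
c=cal("wrist"); cv2.imwrite("pics/w2.png",imaging.get_image("wrist")); np.save("w2.npy",c,allow_pickle=True)
s=ctrl.read_state(); print(s["tcp_pos"],s["eef_rot"])
E
```

```text
[ 0.59754882 -0.05183019  0.21867321] [ 5.25830512e-05  9.99942545e-01  1.07183206e-02 -1.47989701e-04]
```

View pics/w2.png

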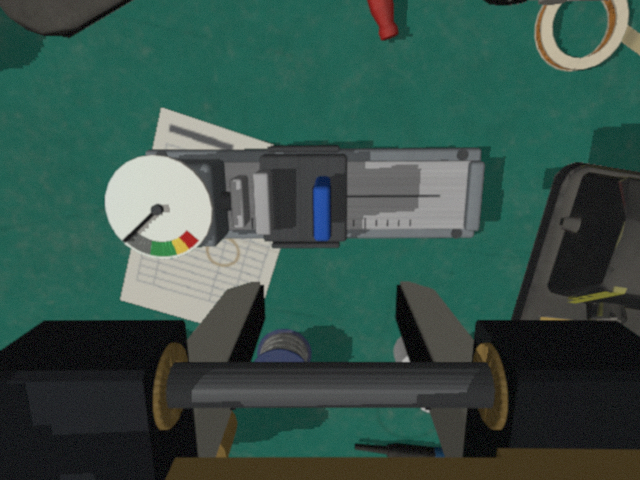

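The view shows the tab's top face centred near (322,214), the dial pivot at (157,210), and the centre line along row 196 from column 347 to 438.

```bash
python3 - <<'E'
from h import *
c=np.load("w2.npy",allow_pickle=True).item()
for n,uv,z in [("dial",(157,210),.072),("tab",(322,214),.095),("tabL",(315,214),.095),("tabR",(330,214),.095),("l0",(349,196),.02),("l1",(438,196),.02),("jawf",(255,203),.057),("anv",(246,203),.054)]: print(n,at(c,uv,z).round(4))
E
```

```text
dial [0.6046 0.0785 0.072 ]
tab [ 0.6093 -0.0458  0.095 ]
tabL [ 0.6092 -0.0409  0.095 ]
tabR [ 0.6094 -0.0514  0.095 ]
l0 [ 0.6096 -0.068   0.02  ]
l1 [ 0.6113 -0.1454  0.02  ]
jawf [0.6087 0.0075 0.057 ]
anv [0.608  0.0152 0.054 ]
```

>>> arm_command([
  {"linear":[0.01,-0.006,0.05],"roll":0},
  {"linear":[0.01,-0.006,0.1],"roll":0},
  {"linear":[0.01,-0.006,0.14],"roll":0},
  {"linear":[0.01,-0.006,0.156],"roll":0},
  {"linear":[0.01,-0.006,0.156],"roll":0},
])

```text
t: 2.58
tcp_pos: [0.6079, -0.045, 0.0627]
eef_rot: [-0.0, 1.0, 0.011, -0.0]
ft_force: [-0.9, 0.3, 0.3]
opening: 0.599
gripper_force: 0.0
```

>>> arm_command([
  {"linear":[0,0,0],"roll":0},
  {"linear":[0,0,0],"roll":0},
  {"linear":[0,0,0],"roll":0},
  {"linear":[0,0,0],"roll":0},
  {"linear":[0,0,0],"roll":0},
], grip=0, newtons=25)

```text
t: 3.2
tcp_pos: [0.6081, -0.0449, 0.0628]
eef_rot: [0.0, 1.0, 0.012, 0.0]
ft_force: [0.7, -2.0, 4.1]
opening: 0.127
gripper_force: 25.0
```

>>> arm_command([
  {"linear":[0,0.008,0],"roll":0},
  {"linear":[0,0.02,0],"roll":0},
  {"linear":[0,0.033,0],"roll":0},
  {"linear":[0,0.046,0],"roll":0},
  {"linear":[0,0.059,0],"roll":0},
  {"linear":[0,0.072,0],"roll":0},
  {"linear":[0,0.078,0],"roll":0},
  {"linear":[0,0.078,0],"roll":0},
])

```text
t: 4.2
tcp_pos: [0.6102, -0.1221, 0.0628]
eef_rot: [-0.0, 1.0, 0.011, 0.0]
ft_force: [2.9, 3.0, 0.5]
opening: 0.126
gripper_force: 25.0
```

>>> arm_command([
  {"linear":[0,0,0],"roll":0},
  {"linear":[0,0,0],"roll":0},
  {"linear":[0,0,0],"roll":0},
  {"linear":[0,0,-0.04],"roll":0},
  {"linear":[0,0,-0.09],"roll":0},
  {"linear":[0,0,-0.13],"roll":0},
  {"linear":[0,0,-0.14],"roll":0},
], grip=0.6)

```text
t: 5.08
tcp_pos: [0.6107, -0.1226, 0.2053]
eef_rot: [0.001, 1.0, 0.011, 0.002]
ft_force: [0.4, 0.2, 0.1]
opening: 0.601
gripper_force: 0.0
```

>>> arm_command([
  {"linear":[-0.02,-0.03,0],"roll":-0.18},
  {"linear":[-0.04,-0.062,0],"roll":-0.36},
  {"linear":[-0.06,-0.095,0],"roll":-0.54},
  {"linear":[-0.08,-0.128,0],"roll":-0.72},
  {"linear":[-0.1,-0.16,0],"roll":-0.9},
  {"linear":[-0.12,-0.19,0],"roll":-1.08},
  {"linear":[-0.14,-0.222,0],"roll":-1.26},
  {"linear":[-0.162,-0.255,0],"roll":-1.44},
], grip=0.8)

```text
t: 6.08
tcp_pos: [0.4408, 0.1297, 0.2015]
eef_rot: [-0.0, 0.742, 0.67, -0.001]
ft_force: [0.9, -1.2, 0.4]
opening: 0.8
gripper_force: 0.0
```

>>> arm_command([
  {"linear":[0,0,0],"roll":-0.13},
  {"linear":[0,0,0],"roll":-0.13},
  {"linear":[0,0,0],"roll":-0.13},
])

```text
t: 6.45
tcp_pos: [0.442, 0.1286, 0.2021]
eef_rot: [-0.0, 0.7, 0.714, -0.0]
ft_force: [0.1, 0.3, 0.6]
opening: 0.796
gripper_force: 0.0
```

```bash
python3 - <<'E'
from h import *
c=cal("wrist"); cv2.imwrite("pics/w3.png",imaging.get_image("wrist")); np.save("w3.npy",c,allow_pickle=True)
s=ctrl.read_state(); print(s["tcp_pos"],s["eef_rot"],s["joint_pos"])
E
```

```text
[0.44209722 0.12857179 0.20221463] [-1.95008673e-04  7.00353425e-01  7.13796159e-01 -2.92537236e-04] [ 1.81857924e-01  2.07914073e-01  1.89090979e+00 -2.04063450e-05
  1.04347172e+00  1.62857016e-01]
```

View pics/w3.png

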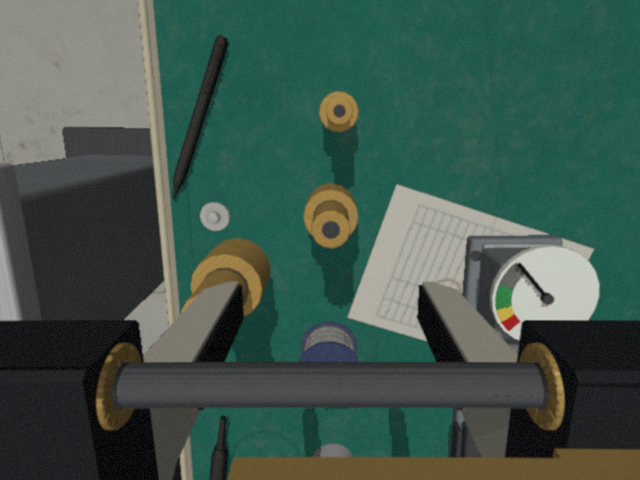

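The wrist view shows the middle shaft's neck top at (331,229), with the small shaft at (340,111) and the large one at (228,280).

```bash
python3 - <<'E'
from h import *
c=np.load("w3.npy",allow_pickle=True).item()
for n,uv,z in [("neck",(331,229),.08),("jL",(305,213),.038),("jR",(357,213),.038),("big",(204,305),.106),("dial",(547,299),.072)]: print(n,at(c,uv,z).round(4))
E
```

```text
neck [0.4431 0.1299 0.08  ]
jL [0.4224 0.132  0.038 ]
jR [0.4639 0.1328 0.038 ]
big [0.3587 0.0821 0.106 ]
dial [0.6069 0.0766 0.072 ]
```

>>> arm_command([
  {"linear":[0.001,0.001,0.05],"roll":0},
  {"linear":[0.001,0.001,0.1],"roll":0},
  {"linear":[0.001,0.001,0.14],"roll":0},
  {"linear":[0.001,0.001,0.158],"roll":0},
  {"linear":[0.001,0.001,0.158],"roll":0},
])

```text
t: 7.12
tcp_pos: [0.4424, 0.1295, 0.0435]
eef_rot: [-0.001, 0.7, 0.714, -0.001]
ft_force: [-0.3, 0.0, 0.6]
opening: 0.8
gripper_force: 0.0
```

>>> arm_command([
  {"linear":[0,0,0],"roll":0},
  {"linear":[0,0,0],"roll":0},
  {"linear":[0,0,0],"roll":0},
  {"linear":[0,0,0],"roll":0},
  {"linear":[0,0,0],"roll":0},
], grip=0, newtons=30)

```text
t: 7.75
tcp_pos: [0.4431, 0.13, 0.0448]
eef_rot: [0.0, 0.699, 0.715, 0.0]
ft_force: [-1.8, 0.1, 1.1]
opening: 0.311
gripper_force: 1.2
```

>>> arm_command([
  {"linear":[0,0,0],"roll":0},
  {"linear":[0,0,0],"roll":0},
  {"linear":[0,0,-0.01],"roll":0},
  {"linear":[0,0,-0.03],"roll":0},
  {"linear":[0,0,-0.06],"roll":0},
  {"linear":[0,0,-0.09],"roll":0},
  {"linear":[0,0,-0.115],"roll":0},
  {"linear":[0,0,-0.12],"roll":0},
])

```text
t: 8.75
tcp_pos: [0.4436, 0.13, 0.1661]
eef_rot: [0.001, 0.699, 0.715, 0.001]
ft_force: [0.1, 0.4, -3.4]
opening: 0.296
gripper_force: 30.0
```

>>> arm_command([
  {"linear":[-0.012,0.012,0],"roll":0},
  {"linear":[-0.036,0.036,0],"roll":0},
  {"linear":[-0.065,0.066,0],"roll":0},
  {"linear":[-0.095,0.096,0],"roll":0},
  {"linear":[-0.122,0.124,0],"roll":0},
  {"linear":[-0.146,0.148,0],"roll":0},
  {"linear":[-0.16,0.162,0],"roll":0},
  {"linear":[-0.16,0.162,0],"roll":0},
])

```text
t: 9.75
tcp_pos: [0.6087, -0.028, 0.1628]
eef_rot: [-0.001, 0.7, 0.714, -0.001]
ft_force: [-0.8, -0.4, -2.8]
opening: 0.298
gripper_force: 30.0
```

```bash
python3 - <<'E'
from h import *
c=cal("top"); im=imaging.get_image("top"); s=imaging.get_image("scene")
a=cv2.resize(im[130:220,260:480],None,fx=3.6,fy=3.6,interpolation=cv2.INTER_CUBIC)[:300,:792]
b=cv2.resize(s[180:300,200:420],None,fx=2.5,fy=2.5,interpolation=cv2.INTER_CUBIC)
o=np.zeros((600,800,3),np.uint8); o[:300,:792]=a; o[300:600,:550]=b; cv2.imwrite("pics/p4.png",o)
s=ctrl.read_state(); print(s["tcp_pos"],s["eef_rot"])
E
```

```text
[ 0.60785253 -0.02658599  0.16342127] [-8.64224848e-04  6.99405835e-01  7.14723976e-01 -6.07748916e-04]
```

View pics/p4.png

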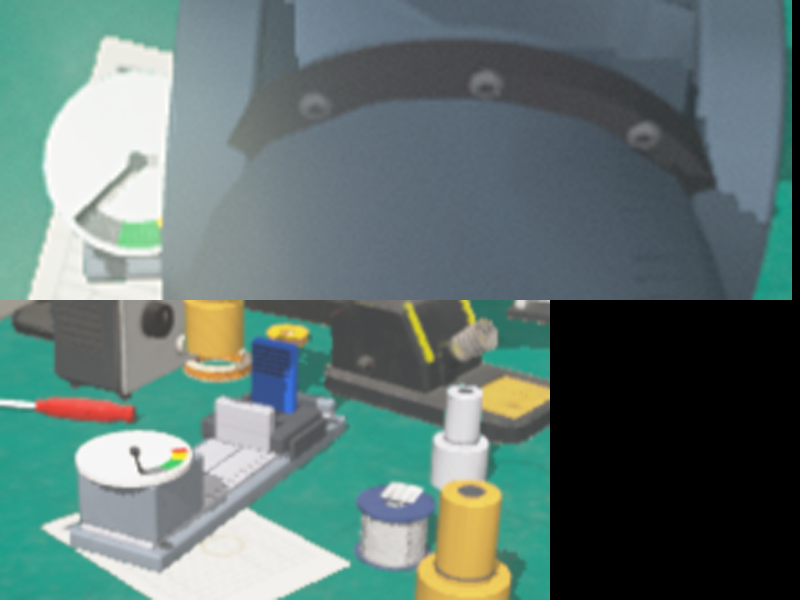

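The top view is hidden by the arm. In the scene crop the jaw is well open and the shaft hangs above (crop 214,350), clear of everything.

>>> arm_command([
  {"linear":[0,0.001,0.02],"roll":0},
  {"linear":[0,0.001,0.05],"roll":0},
  {"linear":[0,0.001,0.075],"roll":0},
  {"linear":[0,0.001,0.088],"roll":0},
  {"linear":[0,0.001,0.094],"roll":0},
  {"linear":[0,0.001,0.096],"roll":0},
  {"linear":[0,0.001,0.097],"roll":0},
])

```text
t: 10.72
tcp_pos: [0.6099, -0.0265, 0.0683]
eef_rot: [0.0, 0.699, 0.715, 0.0]
ft_force: [0.1, 0.5, -3.0]
opening: 0.297
gripper_force: 30.0
```

>>> arm_command([
  {"linear":[0,0,0.001],"roll":0},
  {"linear":[0,0,0.002],"roll":0},
  {"linear":[0,0,0.003],"roll":0},
  {"linear":[0,0,0.003],"roll":0},
])

```text
t: 11.22
tcp_pos: [0.6096, -0.0265, 0.0647]
eef_rot: [0.0, 0.699, 0.715, 0.0]
ft_force: [0.4, -0.8, -2.0]
opening: 0.294
gripper_force: 30.0
```

>>> arm_command([
  {"linear":[0,0,0.001],"roll":0},
  {"linear":[0,0,0.001],"roll":0},
])

```text
t: 11.48
tcp_pos: [0.6097, -0.0265, 0.0646]
eef_rot: [0.0, 0.699, 0.715, 0.0]
ft_force: [-4.6, 0.6, 8.4]
opening: 0.298
gripper_force: 30.0
```

>>> arm_command([
  {"linear":[0,0,0],"roll":0},
  {"linear":[0,0,0],"roll":0},
  {"linear":[0,0,0],"roll":0},
  {"linear":[0,0,-0.02],"roll":0},
  {"linear":[0,0,-0.06],"roll":0},
  {"linear":[0,0,-0.11],"roll":0},
  {"linear":[0,0,-0.15],"roll":0},
  {"linear":[0,0,-0.15],"roll":0},
], grip=0.6)

```text
t: 12.48
tcp_pos: [0.611, -0.0266, 0.2183]
eef_rot: [0.003, 0.699, 0.715, 0.002]
ft_force: [-0.7, 0.6, 0.3]
opening: 0.599
gripper_force: 0.0
```

>>> arm_command([
  {"linear":[-0.015,0,0],"roll":0.18},
  {"linear":[-0.03,0,0],"roll":0.36},
  {"linear":[-0.045,0,0],"roll":0.54},
  {"linear":[-0.06,0,0],"roll":0.72},
  {"linear":[-0.075,0,0],"roll":0.9},
  {"linear":[-0.09,0,0],"roll":1.08},
  {"linear":[-0.095,0,0],"roll":1.26},
  {"linear":[-0.095,0,0],"roll":1.44},
], grip=0.45)

```text
t: 13.48
tcp_pos: [0.6112, -0.1218, 0.2132]
eef_rot: [-0.0, 0.997, 0.073, -0.0]
ft_force: [0.1, 0.0, -0.1]
opening: 0.45
gripper_force: 0.0
```

>>> arm_command([
  {"linear":[0,0,0],"roll":0.131},
  {"linear":[0,0,0],"roll":0.131},
  {"linear":[0,0,0],"roll":0.131},
])

```text
t: 13.85
tcp_pos: [0.6115, -0.1213, 0.2135]
eef_rot: [-0.0, 1.0, 0.012, -0.0]
ft_force: [0.5, -0.8, -0.1]
opening: 0.452
gripper_force: 0.0
```

```bash
python3 - <<'E'
from h import *
c=cal("wrist"); cv2.imwrite("pics/w5.png",imaging.get_image("wrist")); np.save("w5.npy",c,allow_pickle=True)
s=ctrl.read_state(); print(s["tcp_pos"],s["eef_rot"],proj(c,(.611,-.122,.095)),proj(c,(.609,-.0265,.1)))
E
```

```text
[ 0.61150467 -0.12135753  0.2135484 ] [-4.55996082e-05  9.99926775e-01  1.21006541e-02 -1.29171070e-04] [331.02252454 233.00099814] [191.27589374 234.26182075]
```

View pics/w5.png

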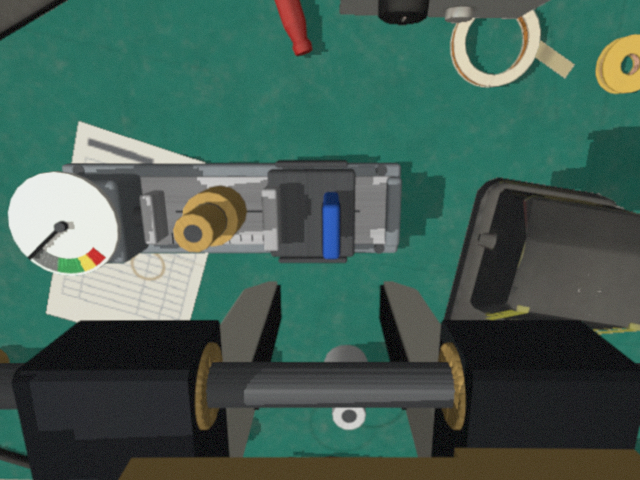

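The wrist view shows the shaft standing on the bed's centre line (neck top 193,232), the tab at (331,228) as predicted, and the needle at rest. Next is to grip the tab.

>>> arm_command([
  {"linear":[0,0,0.05],"roll":0},
  {"linear":[0,0,0.1],"roll":0},
  {"linear":[0,0,0.14],"roll":0},
  {"linear":[0,0,0.15],"roll":0},
  {"linear":[0,0,0.15],"roll":0},
])

```text
t: 14.52
tcp_pos: [0.6119, -0.1215, 0.0642]
eef_rot: [0.0, 1.0, 0.011, 0.0]
ft_force: [-0.0, 0.6, 0.5]
opening: 0.448
gripper_force: 0.0
```

>>> arm_command([
  {"linear":[0,0,0],"roll":0},
  {"linear":[0,0,0],"roll":0},
  {"linear":[0,0,0],"roll":0},
  {"linear":[0,0,0],"roll":0},
  {"linear":[0,0,0],"roll":0},
], grip=0, newtons=35)

```text
t: 15.15
tcp_pos: [0.6119, -0.1217, 0.0642]
eef_rot: [0.0, 1.0, 0.011, 0.0]
ft_force: [-1.7, -3.2, 5.8]
opening: 0.124
gripper_force: 35.0
```

```bash
cat > needle.py <<'E'
from h import *
def needle(im,c,p):
    d=np.array(p); u,v=proj(c,(*d,.072)).round().astype(int); A=[]
    g=im.max(axis=2)
    for y in range(v-40,v+40):
        for x in range(u-40,u+40):
            w=at(c,(x,y),.072)[:2]-d; r=np.hypot(*w)
            if .010<r<.024 and g[y,x]<110: A.append(w/r)
    m=np.mean(A,axis=0); return len(A),np.hypot(*m),np.arctan2(m[1],m[0])
if __name__=="__main__":
    c=cal("top"); p=at(c,(298,174.2),.072)[:2]
    n0=needle(cv2.imread("pics/top1.png"),c,p); im=imaging.get_image("top"); n=needle(im,c,p)
    print(n0,n,"travel mm",(n[2]-n0[2])/.142, ctrl.read_state()["ft_force"],ctrl.read_state()["tcp_pos"])
E
python3 needle.py
```

```text
return _methods._mean(a, axis=axis, dtype=dtype,
  ret = ret.dtype.type(ret / rcount)
Traceback (most recent call last):
  File "needle.py", line 12, in <module>
    n0=needle(cv2.imread("pics/top1.png"),c,p); im=imaging.get_image("top"); n=needle(im,c,p)
  File "needle.py", line 9, in needle
    m=np.mean(A,axis=0); return len(A),np.hypot(*m),np.arctan2(m[1],m[0])
                                       ~~~~~~~~^^^^
TypeError: numpy.hypot() argument after * must be an iterable, not numpy.float64
```

```bash
sed -i 's/if .010<r<.024 and g\[y,x\]<110: A.append(w\/r)/if .010<r<.024 and g[y,x]<175: A.append(w\/r*(200-float(g[y,x])))/; s/A=\[\]/A=[];/; s/return len(A),np.hypot(\*m)/return len(A),np.round(np.hypot(*m))/' needle.py; python3 needle.py
```

```text
(21, np.float64(64.0), np.float64(2.3230887024213223)) (11, np.float64(33.0), np.float64(2.3021064805800506)) travel mm -0.14776212564275798 [-1.6903634  -2.84697186  5.50217489] [ 0.61189724 -0.1217167   0.06420893]
```

>>> arm_command([
  {"linear":[0,-0.006,0],"roll":0},
  {"linear":[0,-0.013,0],"roll":0},
  {"linear":[0,-0.02,0],"roll":0},
  {"linear":[0,-0.026,0],"roll":0},
  {"linear":[0,-0.032,0],"roll":0},
  {"linear":[0,-0.036,0],"roll":0},
  {"linear":[0,-0.038,0],"roll":0},
  {"linear":[0,-0.038,0],"roll":0},
])

```text
t: 16.2
tcp_pos: [0.6109, -0.0848, 0.0642]
eef_rot: [0.001, 1.0, 0.011, 0.0]
ft_force: [-2.5, -8.8, 5.8]
opening: 0.126
gripper_force: 35.0
```

```bash
python3 needle.py
```

```text
(21, np.float64(64.0), np.float64(2.3230887024213223)) (11, np.float64(33.0), np.float64(2.302528036919573)) travel mm -0.14479341902640422 [-1.78546721 -9.32594454  5.79977584] [ 0.61088396 -0.08472457  0.0641958 ]
```

>>> arm_command([
  {"linear":[0,-0.003,0],"roll":0},
  {"linear":[0,-0.005,0],"roll":0},
  {"linear":[0,-0.007,0],"roll":0},
  {"linear":[0,-0.008,0],"roll":0},
  {"linear":[0,-0.008,0],"roll":0},
])

```text
t: 16.88
tcp_pos: [0.6107, -0.0773, 0.0642]
eef_rot: [0.001, 1.0, 0.011, 0.0]
ft_force: [-3.1, -12.6, 5.4]
opening: 0.127
gripper_force: 35.0
```

```bash
python3 needle.py
```

```text
(21, np.float64(64.0), np.float64(2.3230887024213223)) (6, np.float64(30.0), np.float64(2.6794980678748637)) travel mm 2.5099251088277565 [ -3.30399221 -12.01169236   5.73983608] [ 0.61070654 -0.07727371  0.06422028]
```

>>> arm_command([
  {"linear":[0,-0.001,0],"roll":0},
  {"linear":[0,-0.002,0],"roll":0},
  {"linear":[0,-0.003,0],"roll":0},
  {"linear":[0,-0.003,0],"roll":0},
])

```text
t: 17.42
tcp_pos: [0.6106, -0.0747, 0.0642]
eef_rot: [0.002, 1.0, 0.011, 0.0]
ft_force: [-4.1, -15.7, 5.3]
opening: 0.125
gripper_force: 35.0
```

```bash
python3 needle.py; python3 - <<'E'
from h import *
im=imaging.get_image("top"); s=imaging.get_image("scene")
o=np.zeros((600,800,3),np.uint8)
o[:300,:400]=cv2.resize(im[140:215,260:360],None,fx=4,fy=4,interpolation=cv2.INTER_CUBIC)
o[:300,400:]=cv2.resize(s[225:270,220:280],(400,300),interpolation=cv2.INTER_CUBIC)
o[300:]=cv2.resize(s[180:300,180:500],(800,300),interpolation=cv2.INTER_CUBIC); cv2.imwrite("pics/p6.png",o)
E
```

```text
(21, np.float64(64.0), np.float64(2.3230887024213223)) (3, np.float64(26.0), np.float64(3.0442304018123405)) travel mm 5.078462671767735 [ -3.77804224 -15.67000802   5.37298797] [ 0.61062253 -0.07465311  0.0642308 ]
```

View pics/p6.png

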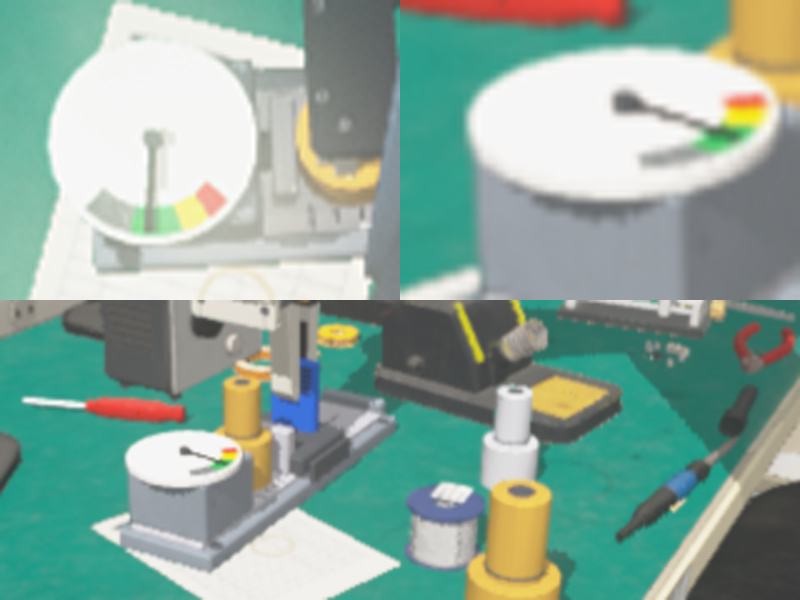

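The needle points into the green, a bit below its middle at about 5.2 mm, and the shaft stands upright between the jaws. I'll nudge it 0.6 mm and release.

>>> arm_command([
  {"linear":[0,-0.0006,0],"roll":0},
  {"linear":[0,-0.0006,0],"roll":0},
])

```text
t: 17.82
tcp_pos: [0.6106, -0.0742, 0.0642]
eef_rot: [0.002, 1.0, 0.011, 0.0]
ft_force: [-3.6, -16.2, 5.3]
opening: 0.126
gripper_force: 35.0
```

>>> arm_command([
  {"linear":[0,0,0],"roll":0},
  {"linear":[0,0,0],"roll":0},
  {"linear":[0,0,0],"roll":0},
  {"linear":[0,0,-0.03],"roll":0},
  {"linear":[0,0,-0.08],"roll":0},
  {"linear":[0,0,-0.13],"roll":0},
  {"linear":[0,0,-0.15],"roll":0},
  {"linear":[0,0,-0.15],"roll":0},
], grip=0.4)

```text
t: 18.82
tcp_pos: [0.6111, -0.0717, 0.2149]
eef_rot: [0.0, 1.0, 0.011, 0.001]
ft_force: [-0.1, -0.7, -0.7]
opening: 0.399
gripper_force: 0.0
```

```bash
python3 needle.py; python3 - <<'E'
from h import *
im=imaging.get_image("top"); s=imaging.get_image("wrist")
o=np.zeros((600,800,3),np.uint8)
o[:300,:400]=cv2.resize(im[140:215,260:360],None,fx=4,fy=4,interpolation=cv2.INTER_CUBIC)
o[:300,400:]=cv2.resize(s,(400,300),interpolation=cv2.INTER_AREA)
o[300:]=cv2.resize(imaging.get_image("scene")[180:300,180:500],(800,300),interpolation=cv2.INTER_CUBIC); cv2.imwrite("pics/p7.png",o)
E
```

```text
(21, np.float64(64.0), np.float64(2.3230887024213223)) (9, np.float64(42.0), np.float64(3.1158484579654546)) travel mm 5.582815179888256 [-0.53732522  0.10534425 -1.04958079] [ 0.61047323 -0.07161104  0.21331229]
```

View pics/p7.png

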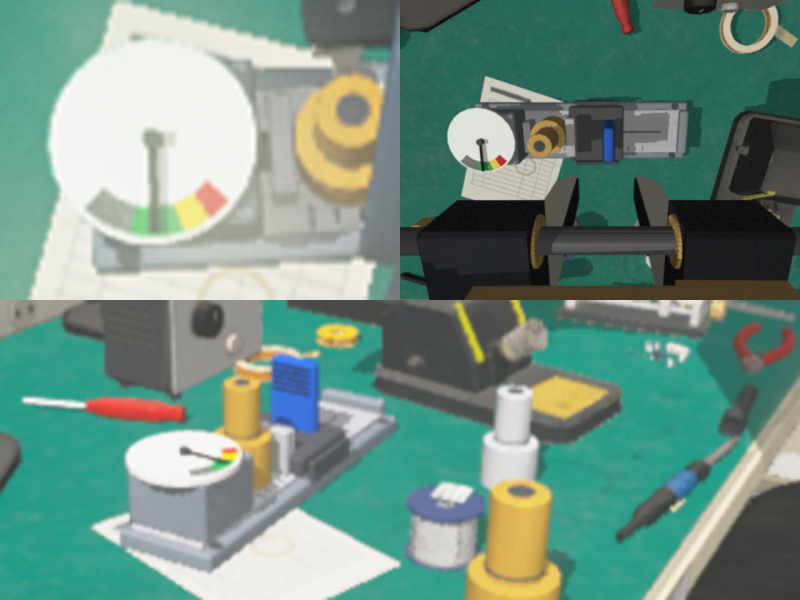

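The needle stands mid-green at about 5.6 mm, the shaft is upright between the jaws, and the gripper is clear of everything.

```bash
python3 -c "
from plant import ctrl; print(ctrl.hand_in())"
```

```text
the job is handed in; nothing more can be done
None
```

The job is done and handed in: the middle-sized brass shaft stands upright between the jaws, the needle is mid-green (about 5.6 mm of anvil travel), and the gripper has let go.

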